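# Surface-temperature check on the sloping warming station

### The job

Do the opening temperature check on the sloping warming station: first swing its raised keeper bar down until it snaps home in its catch, so that the black tile is locked into its bed. Then lift the surface thermometer out of its stand and hold its sprung copper foot on the dot in the middle of the tile's white ring, square to the sloping tile, pressing lightly: the spring gives a little but is not pushed right in. Finish while still gripping and holding it there, so that the reading can settle; do not jab the tile, and leave the tile and the breakfast things where they are.

Things in the scene. Friction and masses are not known exactly. Their poses are not given: they have to be found in the camera images.
- warmer: Warming station, fixed: grey metal housing 190 x 250 mm and 22 mm thick on feet, its top sloping down at 15 degrees towards the robot side (its own -x). Origin on the worktop under its middle, x up the slope seen from above, y along the keeper bar, z vertical. The bar's hinge is near its front left corner, the sprung ball catch (block 11 mm wide, up to 3.5 mm higher than the shut bar's top) near its front right corner.
- tile: Loose black tile 168 x 190 x 10 mm lying in the sloping bed of the warming station, edges 1 to 2 mm from the 6 mm high rim. Origin: centre of its underside; z is square to the tile, x up the slope.
- mark (a point): White dot (5 mm) in the middle of the printed white ring (32 mm across) on the tile's upper face, 18 mm up the slope from the tile's middle. z is square to the tile and points up out of it (15 degrees off vertical), x up the slope.
- keeper (a joint): Angle of the keeper bar, rad: 0 shut and snapped in, larger as its free end is raised; starts at 0.5 to 0.95, stiff enough to stay where it is left (about 1 N at the tab moves it). Over the last 0.04 rad it rides over the sprung ball (10 to 13 N at the tab) and is then drawn to its stop at 0.
- keeper_hinge (a point): On the hinge axis of the keeper bar, at the left end, in the middle of the bar's thickness. Axes turn with the bar: the bar (steel, 12 mm wide, 6 mm thick) runs along its -y, x is the hinge axis (pointing up the slope), z out of the bar's upper face. As the bar opens it turns about -x.
- keeper_tab (a point): Middle of the upper face of the red thumb tab (24 x 34 x 8 mm, the 34 along the bar) at the bar's free end, 243 mm along the bar from the hinge; axes as for keeper_hinge. Push here, down towards the tile bed. When shut this face lies about 10 mm above the tile's face and just outside the housing's right side.
- stand: Thermometer stand, fixed and upright: dark round base 84 mm across with an aluminium tube 33 mm across, 21 mm bore, rim 88 mm above the worktop. Origin: centre of its underside.
- handle (a point): Middle of the thermometer's white and grey handle, the place to grip. The thermometer is 188 mm long and 0.10 to 0.17 kg, standing upright in the tube by its collar (29 mm across, underside 58 mm below this point), foot inside the tube; straight up 75 mm frees it. Handle 30 mm along x, 28.5 mm between its ribbed grip sides along y, from 42 mm below to 52 mm above this point (wire loop to 58 mm). z along the thermometer, away from the foot; small screen on its -x side.
- foot_face (a point): Centre of the lower face of the thermometer's copper foot (14 mm across), 130 mm from point handle along the thermometer when the spring is out; it moves with the foot. z along the thermometer, towards the handle.
- foot (a joint): How far the sprung foot is pushed in, m: 0 out, 0.010 fully in. The spring takes 1.4 N to start and 350 N/m after that, 4.9 N when fully in.
- mill: Turned wooden pepper mill 52 x 160 mm, bystander; it stands on the far side of the warming station from the thermometer stand (either may be left or right). Origin: centre of its underside.
- jar_red: Jam jar with a red lid, 59 x 75 mm, bystander at the back. Origin: centre of its underside.
- spoon: Steel serving spoon 245 mm long lying on a black rest at the left front, bystander. Origin at its underside.
There are look-alikes about, which are no part of the job. There is more than one size of the part that bears handle; the job needs the largest.

How it is judged:
On the way, in this order (a step that is already met when the one before it is completed fails the run):
1. the keeper bar is shut and snapped into its catch, the thermometer still in its stand (value of joint keeper below 0.012 rad and contact force between the fingers and thermometer below 0.1 N), for 0.3 s.
2. the thermometer is drawn clear of its stand, upwards (contact force between the fingers and thermometer above 1 N and height (world z) of foot_face above 0.09 m), for 0.1 s.
3. the foot is held on the dot, square to the tile, with light pressure (value of joint keeper below 0.012 rad and distance between foot_face and mark below 0.006 m and angle between the z axis of foot_face and the z axis of mark, either way round below 0.1 rad and value of joint foot between 0.001 and 0.0085 m and contact force between thermometer and tile between 0.8 and 8 N and contact force between the fingers and thermometer above 2 N), for 1 s.
At the end, for the whole second after the job is handed in: At the end, for a second: keeper under 0.012 rad (snapped in), foot centre within 6 mm of the dot, thermometer within 0.1 rad of square to the tile, foot pushed in 1 to 8.5 mm of 10, 0.8 to 8 N on the tile, gripped by the fingers, touching neither stand nor keeper; tile within 8 mm of its start (all of step 3 and height (world z) of handle above 0.14 m and contact force between thermometer and stand below 0.1 N and contact force between thermometer and keeper below 0.1 N and distance of mark from where it was at the start of the episode below 0.008 m); the arm keeps its last pose, push and grip.
It fails at once if the foot or the thermometer jabbed against the tile (more than 15 N) (contact force between thermometer and tile above 15 N).
It fails at once if the tile shifted in its bed by more than 8 mm (distance of mark from where it was at the start of the episode above 0.008 m).
It fails at once if a bystander (mill, jar, serving spoon) moved by more than 15 mm (distance of any of mill, jar_red, spoon from where it was at the start of the episode above 0.015 m).
It also fails if it takes over 61 s, if anything falls off the work surface, if the arm or the gripper's body presses on something with over 40 N, if the wrist force passes 120 N, or if a joint passes its speed limit or range.

### The arm

A 7-joint arm with a two-finger parallel gripper is mounted at the origin on a cart in front of the work surface, level with it; the furniture and walls round the work are solid. World frame = base frame: x ahead of the robot, y to its left, z up, the work surface at z = 0. Lengths are in m, angles in rad, forces in N, time in s.
With the tool pointing down it reaches from about 0.425 to 1.025 m from the base axis. Payload 9.4 kg.
Tool frame: the origin (TCP) lies at the centre of the arm's flange, where the gripper is bolted on; the fingertips stand 186 mm ahead of it and the grasp point (between the pads) lies 167 mm ahead of it; z points along the fingers, y is the direction in which the jaws open and shut (so a half turn about z gives the same grasp; the last joint's range is limited). The gripper opens to 93 mm and grips with 3 to 60 N. Pads are 15 mm wide; open, the fingers measure 128 mm over their backs; the gripper's body (75 mm by 188 mm) begins 65 mm behind the grasp point.
Start: joints at [1.122, 0.599, -0.003, 1.599, 0.002, 0.943, -0.08], TCP at [0.263, -0.675, 0.405] pointing down, gripper open.
Joint ranges: [-2.57, 2.57], [-0.35, 1.97], [-1.29, 1.29], [0.11, 2.56], [-1.05, 4.19], [0.11, 1.86], [-2.63, 2.63]. Speed limits (rad/s): [2.22, 2.22, 3.01, 3.01, 3.14, 3.14, 3.14].

### API

Orientations are given as a rotation vector (axis times angle).
In Python, from rig import arm gives the robot as it stands.
- The arm moves only by the shell command python3 -m crank 'ROWS'. ROWS is text: rows parted by semicolons, each of 7 numbers parted by spaces: the finger opening in m, from 0 to 0.093, then the shift along the world's x, y, z in m, then the turn, a rotation vector about the world's x, y, z in rad. In form: jaw dx dy dz rx ry rz; .... A call has 1 to 8 rows; each row shifts and turns the commanded pose from where the row before left it; what a row does not reach is not made up. A row lasts 1/10 s, in which the tool goes at most 50 mm and 8.59 degrees, less where a joint would pass 70% of its speed; a pose out of reach is approached as far as the arm can. A call is refused whole if a number of a shift passes 0.05 or a number of a turn 0.15, either way. A call with a gripper value outside its range is refused whole. The fingers move at their own pace and stop on an object; the grip force is fixed at half the most. Time passes only in rows, so rows that do not move let the fingers close. It gives the time, the measured TCP pose, the force and the opening at its end, in the units of the state.
- arm.state(): the state, without advancing time (a new reading comes with each control period).
- arm.read_camera(name): name is "side" or "top" or "wrist"; returns the picture (480x640x3 uint8, red, green, blue); there is no depth.
- arm.camera_params(name): a dict with "K" (3x3 intrinsics, pixels), "R" (3x3) and "t" (3): a world point X has camera coordinates R X + t. Camera axes: x right, y down, z forward; pixel columns grow to the right and rows downward; lengths in m; the calibration is good to about 2 mm. A picture is of the moment at which its call begins: read the wrist's pose just before it. camera_params takes no time and is no camera call; for the wrist camera it gives the pose at the moment of the call.
- arm.job_done(): hands the job in, once; it reports no verdict.
Trained networks look in the newest picture that a camera, given by its name, has taken for a name from the list of things; names that differ only in an ending like _2 or _b are one class to them, and where a whole thing is asked for, a point or a joint stands for the part that bears it (a point fixed in the world has none). Each returns a list of dicts, best first, with "p" (0 to 1); they miss things now and then, are a little off and sometimes report something else, mostly with a low value. They report only what shows in the picture. A call takes as long as a camera call. They do not tell look-alikes from the thing itself.
- arm.search_frame(camera, target): "box" ([left, top, right, bottom] in pixels, round what is visible of it).
- arm.masks_of(camera, target): "region" (480x640 bool, what is visible of it) and "box" ([left, top, right, bottom] in pixels, round what is visible of it).
- arm.landmark_of(camera, target): "position" ([column, row] in pixels: a listed point, or the origin of a listed thing).
The state is a dict: "time_s": time; "joints": joint angles; "dq": joint speeds; "tau": joint torques, N m; "tool_pos": TCP position; "ee_rot": TCP orientation; "ft_force": force on the tool from outside, world axes, zero at the start; "wrist_torque": the same for the moment, N m; "finger_gap": opening from 0.0 (shut) to 1.0 (fully open).
Only numpy, scipy, OpenCV 4.12 (cv2) and the standard library are available. Lean on these libraries where they do the work, as an engineer would, in place of code of your own. Each camera call takes 0.05 s, during which the arm holds its last target.

## Working session

There is one attempt and no reset: what is moved stays moved. The work goes in short steps, Python scripts to look and compute and a shell command to move; the robot and the scene stay as the last step left them, time stands still between calls to the robot, and variables do not carry over. Pictures are saved under pics/ and viewed, and the job is handed in when it is done.

```bash
ls; mkdir -p pics; python3 - <<'E'
from rig import arm
import cv2
s=arm.state(); print({k:s[k] for k in('time_s','tool_pos','ee_rot','ft_force','finger_gap')})
for c in('side','top','wrist'):
    p=arm.camera_params(c); print(c,p['K'].tolist() if hasattr(p['K'],'tolist') else p['K'],p['R'],p['t'])
    cv2.imwrite(f'pics/{c}0.png',arm.read_camera(c)[:,:,::-1])
print(arm.state()['time_s'])
E
```

```text
pics
{'time_s': 0.0, 'tool_pos': array([ 0.26333292, -0.67524593,  0.40388438]), 'ee_rot': array([-3.08598763e+00, -5.80497517e-01,  6.50446177e-04]), 'ft_force': array([ 0.31728662,  0.66896933, -0.33181989]), 'finger_gap': 1.0003269902828347}
side [[485.4595947693856, 0.0, 321.17137305902986], [0.0, 485.4595947693856, 243.520038081514], [0.0, 0.0, 1.0]] [[-0.87049801 -0.49204569 -0.01114731]
 [-0.32505626  0.59178178 -0.73765354]
 [ 0.36955602 -0.63850243 -0.67508739]] [0.46825836 0.2439468  1.01517032]
top [[504.0422308895109, 0.0, 316.0697595213979], [0.0, 504.0422308895109, 239.09229001502774], [0.0, 0.0, 1.0]] [[-0.00733979 -0.99961443 -0.02677915]
 [-0.9972356   0.00929725 -0.07372053]
 [ 0.07394107  0.02616403 -0.99691934]] [0.03771576 0.53799674 1.41069498]
wrist [[336.1297851616382, 0.0, 312.9865398799408], [0.0, 336.1297851616382, 236.42886311912048], [0.0, 0.0, 1.0]] [[ 3.64797775e-01 -9.31086771e-01 -9.04185153e-05]
 [-8.95742128e-01 -3.50976319e-01  2.72876647e-01]
 [-2.54103571e-01 -9.94638018e-02 -9.62049025e-01]] [-0.72454771 -0.03327381  0.39044017]
0.15
```

View pics/side0.png

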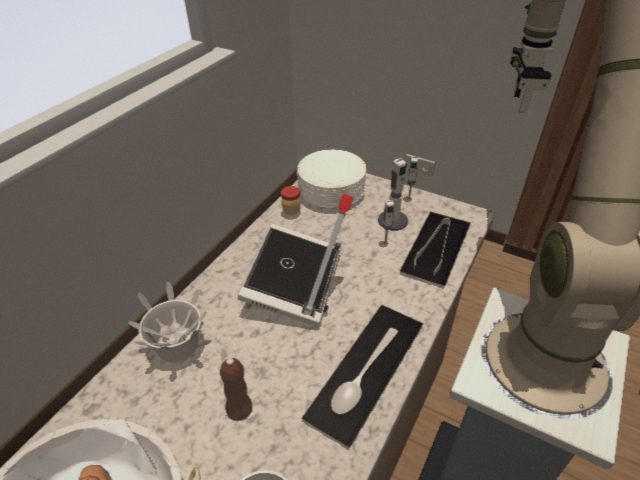

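View pics/top0.png

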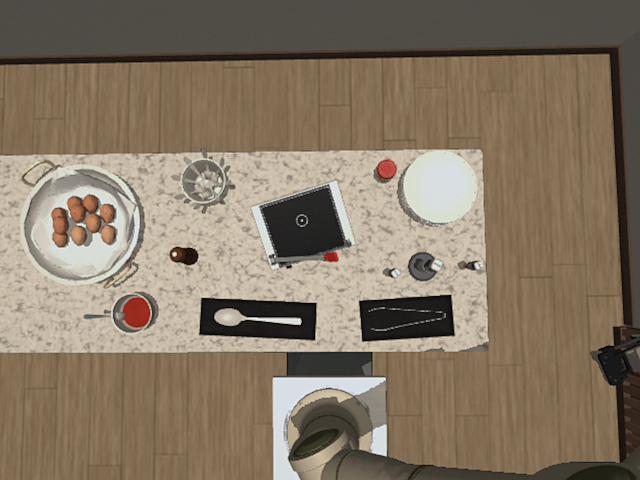

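View pics/wrist0.png

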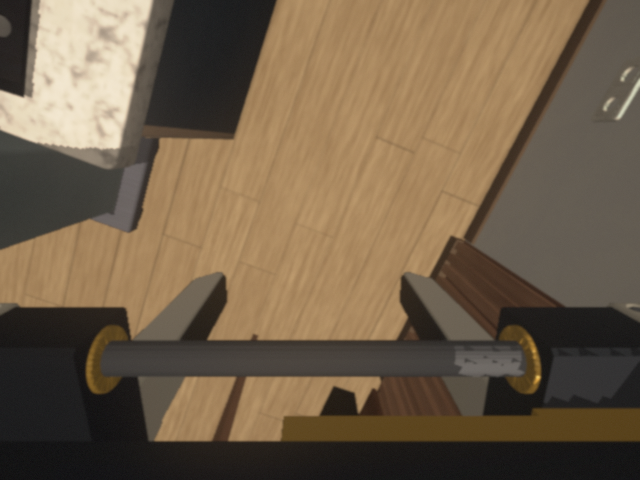

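Side view: the keeper bar is raised, with its red tab at (346,203), and the tile ring is at (287,263). Three thermometer-like items stand at (398,190), (389,215) and (412,170). The same three in the top view are (428,265), (392,272) and (472,265). The largest is the one in the round base with the tube, at top (425,265). I'll confirm that with a crop.

```bash
cat > h.py <<'E'
import numpy as np, cv2
from rig import arm
def P(c):
    p=arm.camera_params(c); return np.array(p['K'])@np.hstack([np.array(p['R']),np.array(p['t']).reshape(3,1)])
def tri(obs):
    A=[]
    for Pm,uv in obs:
        A+= [uv[0]*Pm[2]-Pm[0], uv[1]*Pm[2]-Pm[1]]
    X=np.linalg.svd(np.array(A))[2][-1]; X=X[:3]/X[3]
    r=[np.linalg.norm((Pm@np.append(X,1))[:2]/(Pm@np.append(X,1))[2]-uv) for Pm,uv in obs]
    return X,r
def proj(c,X):
    q=P(c)@np.append(X,1); return q[:2]/q[2]
E
python3 - <<'E'
from h import *
for c,b in(('side',(360,140,450,240)),('top',(360,230,500,300))):
    im=cv2.imread(f'pics/{c}0.png')[b[1]:b[3],b[0]:b[2]]
    cv2.imwrite(f'pics/{c}0_crop.png',cv2.resize(im,None,fx=5.5,fy=5.5,interpolation=cv2.INTER_CUBIC))
for n in('mark','keeper_tab','keeper_hinge','handle','stand','warmer','tile','foot_face'):
    o={c:[(round(d['p'],2),np.round(d['position'],1).tolist()) for d in arm.landmark_of(c,n)] for c in('side','top')}
    print(n,o)
    if o['side'] and o['top']: print('   ',tri([(P(c),o[c][0][1]) for c in o]))
E
```

```text
mark {'side': [(0.76, [287.1, 260.9])], 'top': [(0.68, [301.2, 220.5])]}
    (array([0.58639975, 0.07256352, 0.07533372]), [np.float64(0.38280166193075993), np.float64(0.3035192638041414)])
keeper_tab {'side': [(0.77, [346.4, 203.1])], 'top': [(0.86, [328.7, 259.0])]}
    (array([ 0.47428121, -0.00231726,  0.23635192]), [np.float64(0.11903313635684759), np.float64(0.09782222565893554)])
keeper_hinge {'side': [(0.92, [309.5, 308.6])], 'top': [(0.84, [273.2, 256.7])]}
    (array([0.48544229, 0.15115406, 0.0443683 ]), [np.float64(1.60096099060377), np.float64(1.1679930020728264)])
handle {'side': [(0.83, [397.2, 176.8]), (0.56, [415.8, 170.6]), (0.53, [387.6, 208.9]), (0.49, [293.5, 270.6]), (0.41, [289.5, 211.9])], 'top': [(0.66, [432.0, 263.5]), (0.62, [397.4, 273.8]), (0.58, [471.5, 265.6])]}
    (array([ 0.46231318, -0.26716798,  0.14700568]), [np.float64(0.49582634941965364), np.float64(0.4659152657221181)])
stand {'side': [(0.76, [393.8, 220.7])], 'top': [(0.93, [422.2, 263.1])]}
    (array([ 0.46354673, -0.27117109, -0.00384395]), [np.float64(1.9939671017849858), np.float64(1.815370396011438)])
warmer {'side': [], 'top': [(0.33, [381.4, 173.0])]}
tile {'side': [(0.73, [293.5, 270.1])], 'top': [(0.74, [306.4, 226.8])]}
    (array([0.57468582, 0.06122888, 0.03996058]), [np.float64(1.5214384034133235), np.float64(1.2073150463350637)])
foot_face {'side': [(0.47, [392.8, 220.3])], 'top': [(0.23, [189.3, 255.1])]}
    (array([0.38621147, 0.2550598 , 0.45332712]), [np.float64(74.10150869267905), np.float64(46.63732482216682)])
```

View pics/side0_crop.png

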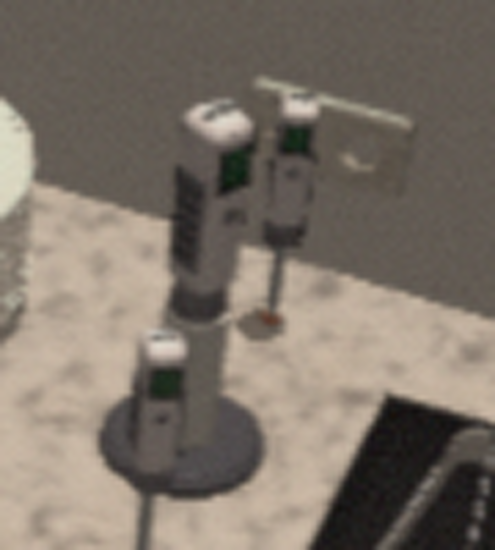

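View pics/top0_crop.png

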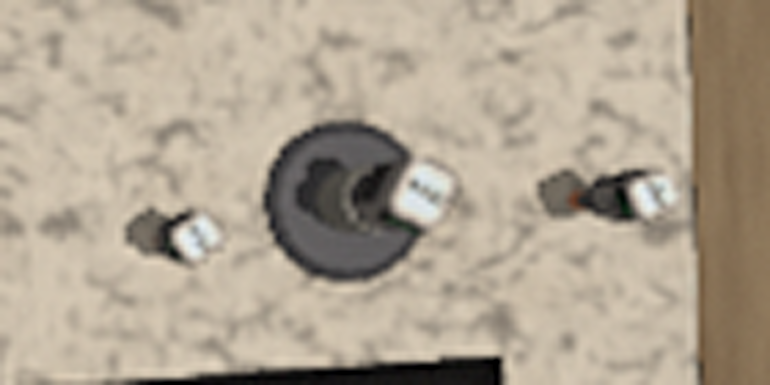

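The one in the stand is clearly the largest: it has the thick handle and sits in the tube on the round base. The other two are thinner and stand on small pucks. Next I'll move over for wrist views.

```bash
python3 -m crank '0.0 0.013 0.046 0.01 0 0 -0.0125;0.0 0.013 0.046 0.01 0 0 -0.0125;0.0 0.013 0.046 0.01 0 0 -0.0125;0.0 0.013 0.046 0.01 0 0 -0.0125;0.0 0.013 0.046 0.01 0 0 -0.0125;0.0 0.013 0.046 0.01 0 0 -0.0125;0.0 0.013 0.046 0.01 0 0 -0.0125;0.0 0.013 0.046 0.01 0 0 -0.0125'
python3 -m crank '0.0 0.013 0.046 0.01 0 0 0;0.0 0.013 0.046 0.01 0 0 0;0.0 0.013 0.046 0.01 0 0 0;0.0 0.013 0.046 0 0 0 0;0 0 0 0 0 0 0;0 0 0 0 0 0 0'
cat > look.py <<'E'
import sys
from h import *
n=sys.argv[1]; pm=P('wrist'); im=arm.read_camera('wrist'); np.save(f'P_{n}.npy',pm)
cv2.imwrite(f'pics/w_{n}.png',im[:,:,::-1]); print(arm.state()['time_s'],arm.state()['tool_pos'])
for t in sys.argv[2:]:
    print(t,[(round(d['p'],2),np.round(d['position'],1).tolist()) for d in arm.landmark_of('wrist',t)])
E
python3 look.py a mark keeper_tab keeper_hinge handle stand tile
```

```text
time_s: 1.75
tool_pos: [0.3675, -0.3055, 0.4854]
ee_rot: [3.112, 0.425, 0.001]
ft_force: [0.6, 0.1, -0.4]
finger_gap: 0.361
time_s: 2.35
tool_pos: [0.4194, -0.1228, 0.5149]
ee_rot: [3.112, 0.43, 0.001]
ft_force: [-0.4, -0.7, 0.4]
finger_gap: 0.006
2.4 [ 0.41919456 -0.12386664  0.51476545]
mark [(0.75, [187.3, 12.2])]
keeper_tab [(0.97, [186.5, 121.1])]
keeper_hinge [(0.76, [110.5, 91.3])]
handle [(0.88, [458.6, 215.8]), (0.87, [529.6, 232.8]), (0.65, [358.7, 204.4])]
stand [(0.85, [415.2, 193.1])]
tile [(0.73, [190.8, 29.5])]
```

View pics/w_a.png

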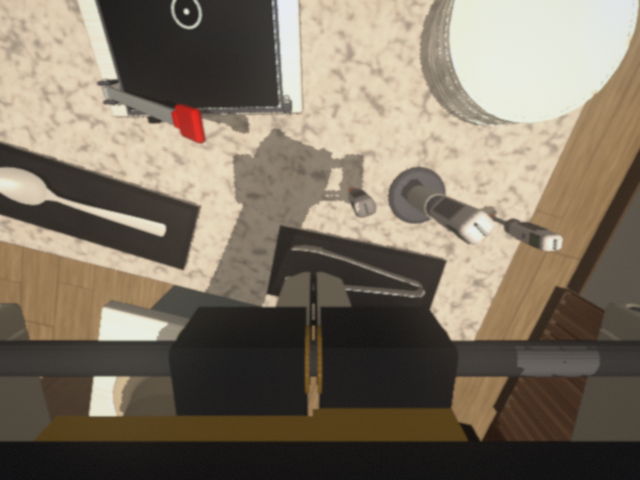

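Wrist view a: the ring dot is at (187,12), the tab at (187,121), the hinge at (110,91) and the stand at (415,193). The largest handle is at (459,216). The look-alikes are at (359,204) and (530,233).

```bash
python3 - <<'E'
from h import *
from scipy.optimize import least_squares
Pa=np.load('P_a.npy'); S=P('side'); T=P('top')
obs={'mark':[(S,[287.1,260.9]),(T,[301.2,220.5]),(Pa,[187.3,12.2])],
'tab':[(S,[346.4,203.1]),(T,[328.7,259]),(Pa,[186.5,121.1])],
'hinge':[(S,[309.5,308.6]),(T,[273.2,256.7]),(Pa,[110.5,91.3])],
'tile':[(S,[293.5,270.1]),(T,[306.4,226.8]),(Pa,[190.8,29.5])],
'handle':[(S,[397.2,176.8]),(T,[432,263.5]),(Pa,[458.6,215.8])],
'stand':[(S,[393.8,220.7]),(T,[422.2,263.1]),(Pa,[415.2,193.1])]}
for k,o in obs.items(): print(k,*[np.round(v,4) for v in tri(o)])
a=np.radians(15)
def model(p):
    x,y,z,psi,th,hx,hy,hz=p  # mark, yaw, angle, hinge in tile frame rel. mark
    X=np.array([np.cos(psi)*np.cos(a),np.sin(psi)*np.cos(a),np.sin(a)]);Y=np.array([-np.sin(psi),np.cos(psi),0]);Z=np.cross(X,Y)
    m=np.array([x,y,z]); h=m+hx*X+hy*Y+hz*Z
    b=-Y*np.cos(th)+Z*np.sin(th); n=Z*np.cos(th)+Y*np.sin(th)
    return {'mark':m,'tile':m-.018*X-.010*Z,'hinge':h,'tab':h+.243*b+.004*n,'n':Z,'X':X,'Y':Y}
def f(p):
    M=model(p); r=[]
    for k in('mark','tile','hinge','tab'):
        for Pm,uv in obs[k]:
            q=Pm@np.append(M[k],1); r+=list(q[:2]/q[2]-uv)
    return r
s=least_squares(f,[.586,.073,.07,.27,.8,-.1,.1,.0],loss='soft_l1')
print(np.round(s.x,4),s.cost); print(np.round(f(s.x),1)); M=model(s.x)
for k in M: print(k,np.round(M[k],4))
p=s.x.copy();p[4]=0;print('tab shut',model(p)['tab'])
E
```

```text
mark [0.5869 0.0709 0.0723] [0.799  0.6184 3.2046]
tab [ 0.4761 -0.0046  0.233 ] [0.4745 1.2053 7.7738]
hinge [0.4843 0.1521 0.047 ] [1.4574 1.4341 2.7096]
tile [0.5738 0.0646 0.0463] [1.1946 2.1189 6.0031]
handle [ 0.4623 -0.2681  0.1472] [0.4264 0.7138 3.3022]
stand [ 0.4632 -0.2706 -0.0034] [1.959  1.8612 0.9393]
[ 0.5878  0.0715  0.0662  0.2988  0.8732 -0.0794  0.1093  0.0026] 12.755406005050336
[ 0.4  2.3  0.4 -0.4 -1.2 -0.6  0.3 -1.7 -2.9 -1.1  1.4  1.1 -0.6 -0.
 -0.3  2.3  0.2 -0.2 -1.2  0.   2.1 -2.4 -0.2  0.6]
mark [0.5878 0.0715 0.0662]
tile [0.5736 0.0671 0.0519]
hinge [0.4817 0.1531 0.0482]
tab [ 0.48   -0.0075  0.2306]
n [-0.2474 -0.0762  0.9659]
X [0.9231 0.2843 0.2588]
Y [-0.2943  0.9557  0.    ]
tab shut [ 0.55224066 -0.07939323  0.05210679]
```

```bash
python3 - <<'E'
import numpy as np
psi=.295;a=np.radians(15)
X=np.array([np.cos(psi)*np.cos(a),np.sin(psi)*np.cos(a),np.sin(a)]);Y=np.array([-np.sin(psi),np.cos(psi),0]);Z=np.cross(X,Y)
h=np.array([.4825,.1525,.048])
def tcp(th): 
    b=-Y*np.cos(th)+Z*np.sin(th); n=Z*np.cos(th)+Y*np.sin(th)
    return h+.246*b+.003*n+.186*Z
cur=np.array([.4192,-.1239,.5148])
st=tcp(.87)+.025*Z
print('start',st,'delta',st-cur)
prev=tcp(.87)
for th in np.arange(.81,-.01,-.0675):
    t=tcp(th); print(round(th,3),np.round((t-prev)*1000,1),np.round(t,3)); prev=t
print(Z)
E
```

```text
start [ 0.42865959 -0.02725283  0.43529704] delta [ 0.00945959  0.09664717 -0.07950296]
0.81 [ 5.6 -9.9 -9.4] [ 0.44  -0.035  0.402]
0.742 [  6.3 -10.4 -11.3] [ 0.447 -0.046  0.39 ]
0.675 [  6.3  -9.5 -12. ] [ 0.453 -0.055  0.378]
0.608 [  6.2  -8.7 -12.7] [ 0.459 -0.064  0.366]
0.54 [  6.1  -7.7 -13.4] [ 0.465 -0.072  0.352]
0.473 [  6.   -6.8 -13.9] [ 0.471 -0.078  0.338]
0.405 [  5.8  -5.8 -14.4] [ 0.477 -0.084  0.324]
0.338 [  5.6  -4.8 -14.9] [ 0.483 -0.089  0.309]
0.27 [  5.4  -3.7 -15.2] [ 0.488 -0.093  0.294]
0.202 [  5.2  -2.7 -15.5] [ 0.493 -0.095  0.278]
0.135 [  4.9  -1.6 -15.8] [ 0.498 -0.097  0.263]
0.068 [  4.6  -0.6 -15.9] [ 0.503 -0.098  0.247]
0.0 [  4.3   0.5 -16. ] [ 0.507 -0.097  0.231]
[-0.24763862 -0.07524901  0.96592583]
```

```bash
python3 -m crank '0 0.003 0.032 0 0.026 -0.083 0.007;0 0.003 0.032 0 0.026 -0.083 0.007;0 0.003 0.032 0 0.026 -0.084 0.007;0 0 0 -0.025 0 0 0;0 0 0 -0.025 0 0 0;0 0 0 -0.02 0 0 0;0 0 0 0 0 0 0;0 0 0 0 0 0 0'
python3 look.py b mark keeper_tab keeper_hinge tile
```

```text
time_s: 3.5
tool_pos: [0.4286, -0.0278, 0.445]
ee_rot: [-3.04, -0.448, -0.398]
ft_force: [0.0, 0.4, 0.7]
finger_gap: 0.005
3.55 [ 0.42876533 -0.02771858  0.4454449 ]
mark [(0.6, [273.1, 140.9])]
keeper_tab [(0.55, [309.3, 270.0])]
keeper_hinge [(0.65, [180.9, 211.8])]
tile [(0.66, [271.0, 155.7])]
```

View pics/w_b.png

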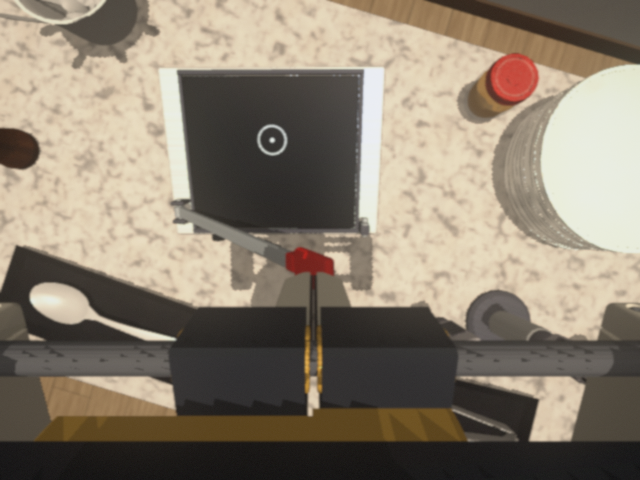

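```bash
python3 - <<'E'
from h import *
im=arm.read_camera('side')[:,:,::-1]; cv2.imwrite('pics/s1.png',cv2.resize(im[130:330,220:440],None,fx=3,fy=3,interpolation=cv2.INTER_CUBIC))
from scipy.spatial.transform import Rotation as R
s=arm.state(); tip=s['tool_pos']+R.from_rotvec(s['ee_rot']).apply([0,0,.186]); print(tip,proj('side',tip),(proj('side',tip)-[220,130])*3, R.from_rotvec(s['ee_rot']).as_matrix().T)
S=P('side');T=P('top');Pb=np.load('P_b.npy')
for o in ([(S,[287.1,260.9]),(T,[301.2,220.5]),(Pb,[273,140.5])],[(S,[346.4,203.1]),(T,[328.7,259]),(Pb,[309.3,266])],[(S,[309.5,308.6]),(T,[273.2,256.7]),(Pb,[180.9,211.8])]): print(tri(o))
E
```

```text
[ 0.47457822 -0.01276808  0.26583778] [349.01463511 189.23678132] [387.04390534 177.71034395] [[ 0.92469953  0.27799183  0.26009866]
 [ 0.28909358 -0.95728961 -0.0046367 ]
 [ 0.24770078  0.07948041 -0.96557091]]
(array([0.58682218, 0.07124965, 0.07345523]), [np.float64(0.610466337836401), np.float64(0.5063242759415678), np.float64(2.9464847850219873)])
(array([ 0.47621349, -0.00445487,  0.23374203]), [np.float64(0.30977466528148856), np.float64(1.2043302221559438), np.float64(10.301402868014252)])
(array([0.48391177, 0.15215033, 0.04705955]), [np.float64(1.3147585172586318), np.float64(1.5593298043683084), np.float64(3.7304895441574444)])
```

View pics/s1.png

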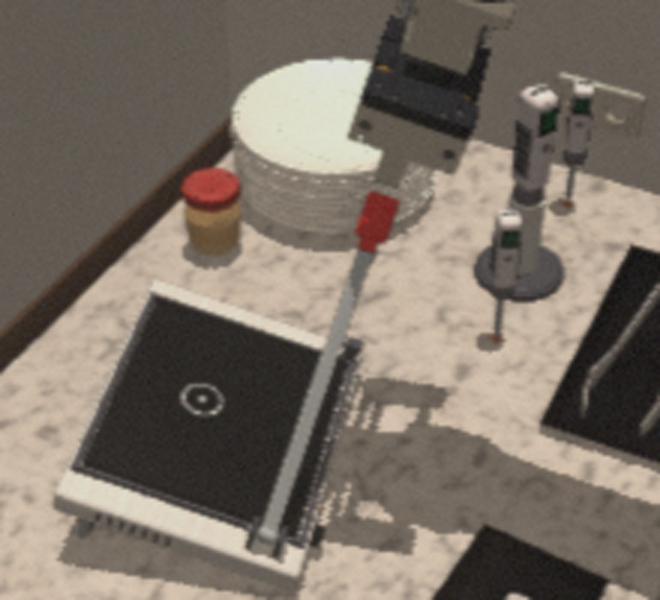

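Side crop: the closed fingertips, near (390,175), are straight above the red tab at (378,220). I'll push along the arc.

```bash
python3 -m crank '0 0.005 -0.001 -0.02 0 0 0;0 0.006 -0.006 -0.022 0 0 0;0 0.007 -0.011 -0.013 0 0 0;0 0.006 -0.009 -0.012 0 0 0;0 0.006 -0.009 -0.013 0 0 0;0 0.006 -0.008 -0.013 0 0 0;0 0.006 -0.006 -0.014 0 0 0;0 0 0 0 0 0 0'
python3 - <<'E'
from h import *
im=arm.read_camera('side')[:,:,::-1]; cv2.imwrite('pics/s2.png',cv2.resize(im[130:330,220:440],None,fx=3,fy=3,interpolation=cv2.INTER_CUBIC))
E
```

```text
time_s: 4.6
tool_pos: [0.4709, -0.0784, 0.3365]
ee_rot: [-3.04, -0.446, -0.397]
ft_force: [-0.3, 0.5, -0.4]
finger_gap: 0.005
```

View pics/s2.png

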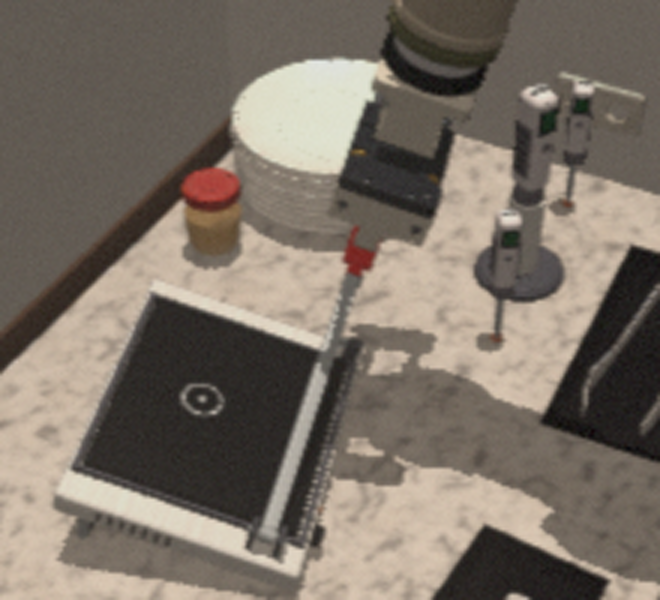

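The bar is following. The fingertip covers the robot-side part of the tab, so I'll shift it about 5 mm up-slope as I go on.

```bash
python3 -m crank '0 0.009 -0.005 -0.013 0 0 0;0 0.007 -0.004 -0.014 0 0 0;0 0.006 -0.004 -0.015 0 0 0;0 0.005 -0.003 -0.015 0 0 0;0 0 0 0 0 0 0'
python3 - <<'E'
from h import *
im=arm.read_camera('side')[:,:,::-1]; cv2.imwrite('pics/s3.png',cv2.resize(im[130:330,220:440],None,fx=3,fy=3,interpolation=cv2.INTER_CUBIC))
E
```

```text
time_s: 5.15
tool_pos: [0.4976, -0.0934, 0.2802]
ee_rot: [-3.039, -0.448, -0.397]
ft_force: [0.1, 1.1, 0.6]
finger_gap: 0.006
```

View pics/s3.png

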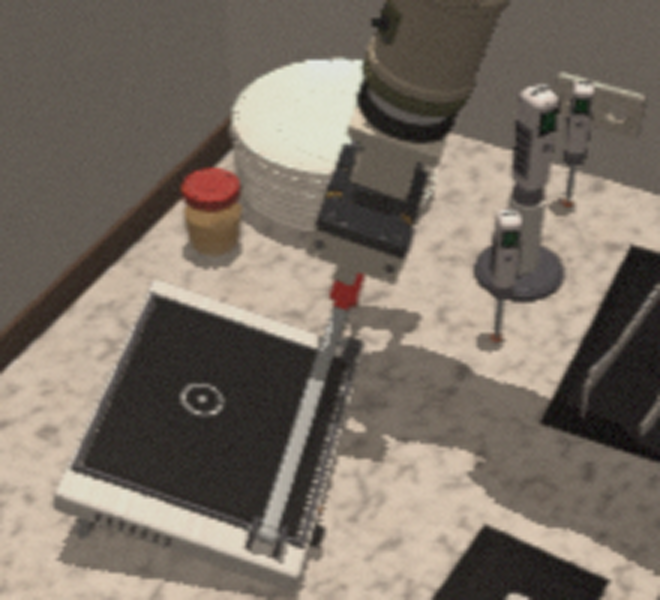

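Good, the tip is centred on the tab.

```bash
python3 -m crank '0 0.005 -0.002 -0.015 0 0 0;0 0.004 -0.001 -0.012 0 0 0;0 0.003 0 -0.008 0 0 0;0 0 0 0 0 0 0'; python3 -m crank '0 0.001 0 -0.004 0 0 0;0 0.001 0 -0.004 0 0 0;0 0.001 0 -0.003 0 0 0;0 0 0 0 0 0 0'
```

```text
time_s: 5.6
tool_pos: [0.5066, -0.096, 0.2578]
ee_rot: [-3.042, -0.451, -0.392]
ft_force: [-0.1, 0.2, -0.1]
finger_gap: 0.002
time_s: 6.0
tool_pos: [0.5095, -0.0959, 0.2472]
ee_rot: [-3.042, -0.45, -0.392]
ft_force: [0.4, -0.6, 2.0]
finger_gap: 0.005
```

```bash
python3 -m crank '0 0.001 0 -0.004 0 0 0;0 0 0 0 0 0 0'; python3 -m crank '0 0.001 0 -0.004 0 0 0;0 0 0 0 0 0 0';python3 -m crank '0 0.001 0 -0.004 0 0 0;0 0 0 0 0 0 0'
python3 - <<'E'
from h import *
im=arm.read_camera('side')[:,:,::-1]; cv2.imwrite('pics/s4.png',cv2.resize(im[130:330,220:440],None,fx=3,fy=3,interpolation=cv2.INTER_CUBIC))
E
```

```text
time_s: 6.2
tool_pos: [0.5105, -0.0959, 0.243]
ee_rot: [-3.042, -0.45, -0.391]
ft_force: [-0.5, 0.5, 0.8]
finger_gap: 0.007
time_s: 6.4
tool_pos: [0.5116, -0.096, 0.2386]
ee_rot: [-3.042, -0.45, -0.391]
ft_force: [0.3, 0.7, 0.2]
finger_gap: 0.004
time_s: 6.6
tool_pos: [0.5116, -0.0958, 0.237]
ee_rot: [-3.043, -0.451, -0.395]
ft_force: [-16.1, -1.3, 44.8]
finger_gap: 0.007
```

View pics/s4.png

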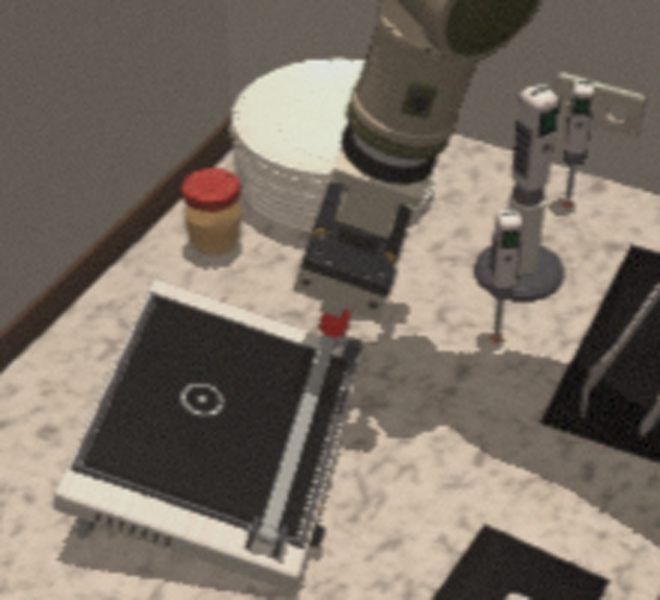

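48 N on the tip, which means either a hard stop or contact with the catch block. I'll back off and look.

```bash
python3 -m crank '0 -0.002 0 0.006 0 0 0;0 -0.006 0 0.02 0 0 0;0 -0.01 0 0.03 0 0 0;0 -0.01 0 0.03 0 0 0;0 -0.01 0 0.02 0 0 0;0 0 0 0 0 0 0;0 0 0 0 0 0 0'
python3 look.py c keeper_tab keeper_hinge mark tile
python3 - <<'E'
from h import *
im=arm.read_camera('side')[:,:,::-1]; a=cv2.resize(im[220:320,290:360],None,fx=6,fy=6,interpolation=cv2.INTER_CUBIC)
w=cv2.imread('pics/w_c.png'); cv2.imwrite('pics/s5.png',a); print(arm.landmark_of('side','keeper_tab'))
E
```

```text
time_s: 7.35
tool_pos: [0.4743, -0.0964, 0.3405]
ee_rot: [-3.042, -0.448, -0.391]
ft_force: [-0.7, 0.3, -0.6]
finger_gap: 0.003
7.4 [ 0.47445147 -0.09625268  0.33998247]
keeper_tab [(0.92, [322.5, 229.8]), (0.19, [158.9, 131.2])]
keeper_hinge [(0.94, [36.4, 230.8])]
mark [(0.91, [159.1, 130.1])]
tile []
[{'position': [332.5, 236.2], 'p': 0.65}]
```

View pics/s5.png

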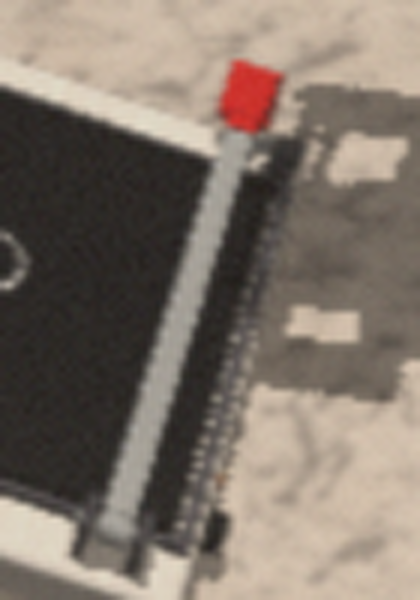

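View pics/w_c.png

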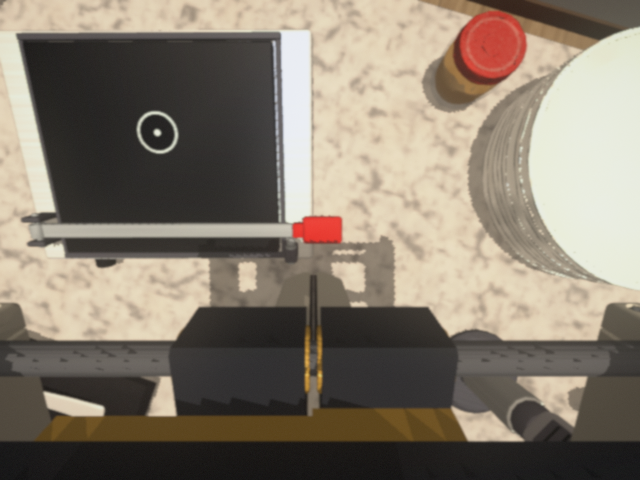

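```bash
python3 - <<'E'
from h import *
S=P('side');T=P('top');Pc=np.load('P_c.npy')
im=arm.read_camera('top'); l=arm.landmark_of('top','keeper_tab'); print(l); cv2.imwrite('pics/t2.png',cv2.resize(im[200:290,240:350,::-1],None,fx=6,fy=6,interpolation=cv2.INTER_CUBIC))
print(tri([(S,[332.5,236.2]),(Pc,[322.5,229.8])]))
if l: print(tri([(S,[332.5,236.2]),(T,l[0]['position']),(Pc,[322.5,229.8])]),tri([(S,[332.5,236.2]),(T,l[0]['position'])]))
# predicted
psi=.293;a=np.radians(15)
X=np.array([np.cos(psi)*np.cos(a),np.sin(psi)*np.cos(a),np.sin(a)]);Y=np.array([-np.sin(psi),np.cos(psi),0]);Z=np.cross(X,Y)
h=np.array([.4830,.1525,.0475])
for th in(0,.04,.08,.12,.16):
    b=-Y*np.cos(th)+Z*np.sin(th); n=Z*np.cos(th)+Y*np.sin(th); t=h+.243*b+.004*n
    pc=Pc@np.append(t,1); print(th,np.round(t,4),np.round(proj('side',t),1),np.round(proj('top',t),1),np.round(pc[:2]/pc[2],1))
E
```

```text
[{'position': [351.9, 235.7], 'p': 0.6}]
(array([ 0.55030576, -0.08078842,  0.04868556]), [np.float64(0.17471367343943806), np.float64(1.067752362866071)])
(array([ 0.54575512, -0.07129597,  0.05758306]), [np.float64(0.3921980895027684), np.float64(1.7542945661636904), np.float64(12.225925608065953)]) (array([ 0.54303348, -0.0668085 ,  0.06274341]), [np.float64(0.26334331015372275), np.float64(0.22234792482388388)])
0 [ 0.5522 -0.0804  0.0514] [331.6 235.3] [356.7 232.9] [323.  228.6]
0.04 [ 0.5497 -0.0808  0.0607] [332.6 232.7] [357.  233.5] [322.9 231.6]
0.08 [ 0.5471 -0.0808  0.0701] [333.5 230.2] [357.2 234.2] [322.3 234.8]
0.12 [ 0.5443 -0.0805  0.0794] [334.4 227.8] [357.3 234.9] [321.1 238.2]
0.16 [ 0.5415 -0.0798  0.0887] [335.3 225.5] [357.2 235.6] [319.3 241.8]
```

View pics/t2.png

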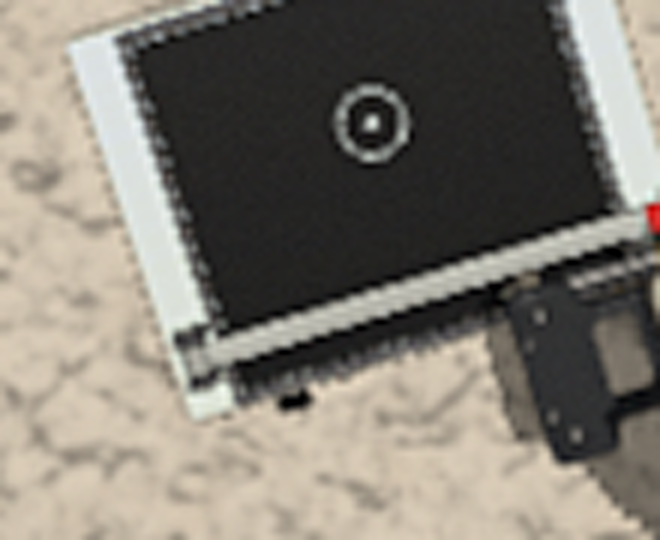

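Side and wrist together put the bar at 0 to 0.02 rad. I'll press again a little further out on the tab to tell a real stop from a blocked finger.

```bash
python3 -m crank '0 0.01 -0.002 -0.03 0 0 0;0 0.01 -0.002 -0.03 0 0 0;0 0.01 -0.001 -0.03 0 0 0;0 0.003 0 -0.008 0 0 0;0 0 0 0 0 0 0'; python3 -m crank '0 0 0 -0.002 0 0 0;0 0 0 0 0 0 0';python3 -m crank '0 0.001 0 -0.002 0 0 0;0 0 0 0 0 0 0'; python3 -m crank '0 0 0 -0.001 0 0 0;0 0 0 0 0 0 0'
```

```text
time_s: 8.3
tool_pos: [0.5079, -0.1002, 0.2408]
ee_rot: [-3.041, -0.452, -0.387]
ft_force: [-0.1, -0.0, 0.6]
finger_gap: 0.008
time_s: 8.5
tool_pos: [0.5074, -0.101, 0.2407]
ee_rot: [-3.041, -0.449, -0.391]
ft_force: [-0.3, 0.9, 0.7]
finger_gap: 0.007
time_s: 8.7
tool_pos: [0.5086, -0.1014, 0.2386]
ee_rot: [-3.042, -0.448, -0.392]
ft_force: [0.6, -0.3, -0.3]
finger_gap: 0.003
time_s: 8.9
tool_pos: [0.5086, -0.1013, 0.2374]
ee_rot: [-3.042, -0.449, -0.391]
ft_force: [0.2, -0.6, 1.6]
finger_gap: 0.003
```

```bash
python3 -m crank '0 0 0 -0.001 0 0 0;0 0 0 0 0 0 0'; python3 -m crank '0 0 0 -0.001 0 0 0;0 0 0 0 0 0 0';
```

```text
time_s: 9.1
tool_pos: [0.5085, -0.1012, 0.2369]
ee_rot: [-3.042, -0.449, -0.392]
ft_force: [-4.0, -2.1, 12.2]
finger_gap: 0.005
time_s: 9.3
tool_pos: [0.5084, -0.1011, 0.2366]
ee_rot: [-3.042, -0.45, -0.394]
ft_force: [-6.1, -1.3, 23.3]
finger_gap: 0.006
```

The stop is stiff at the same height, and it now takes 23 N, well above the ball's 13 N. So the bar is snapped shut. Next I'll retreat, straighten the tool and look at the thermometer.

```bash
python3 -m crank '0 -0.005 0 0.02 0 0 0;0 -0.008 0 0.045 0 0 0;0.093 -0.01 -0.01 0.045 -0.025 0.083 0;0.093 -0.01 -0.02 0.045 -0.025 0.083 0;0.093 -0.01 -0.03 0.045 -0.026 0.085 0;0.093 -0.01 -0.04 0.03 0 0 0;0.093 -0.01 -0.04 0.02 0 0 0;0.093 -0.01 -0.03 0.01 0 0 0'; python3 -m crank '0.093 0 0 0 0 0 0;0.093 0 0 0 0 0 0'
python3 look.py d handle stand foot_face keeper_tab
```

```text
time_s: 10.1
tool_pos: [0.436, -0.2698, 0.4921]
ee_rot: [-3.107, -0.454, 0.009]
ft_force: [0.6, -0.0, -0.3]
finger_gap: 0.47
time_s: 10.3
tool_pos: [0.4362, -0.2677, 0.4901]
ee_rot: [-3.104, -0.454, 0.011]
ft_force: [0.8, 0.6, 0.4]
finger_gap: 0.644
10.35 [ 0.43656105 -0.26674187  0.49003465]
handle [(0.87, [424.9, 218.9]), (0.79, [323.5, 198.7]), (0.66, [232.3, 184.2])]
stand [(0.73, [323.9, 178.9])]
foot_face [(0.45, [399.0, 206.5]), (0.4, [250.3, 176.0])]
keeper_tab [(0.88, [182.1, 57.8])]
```

View pics/w_d.png

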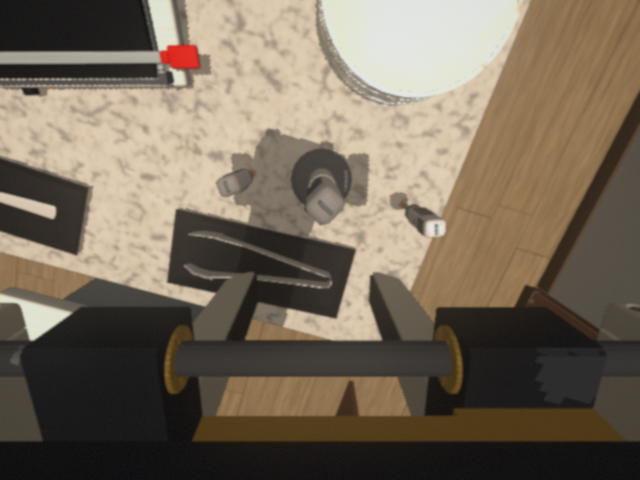

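Wrist view d: the bar lies shut across the front of the station. The thermometer handle is at (323,199), with its base ring at (323,180). I'll enlarge it to get the yaw.

```bash
python3 - <<'E'
from h import *
im=cv2.imread('pics/w_d.png')[140:240,270:380]; cv2.imwrite('pics/d_crop.png',cv2.resize(im,None,fx=6,fy=6,interpolation=cv2.INTER_CUBIC))
S=P('side');T=P('top');Pd=np.load('P_d.npy'); Pa=np.load('P_a.npy')
print(tri([(S,[397.2,176.8]),(T,[432,263.5]),(Pd,[323.5,198.7])]))
print(tri([(Pa,[458.6,215.8]),(Pd,[323.5,198.7])]))
for m in arm.masks_of('side','stand')[:1]+arm.masks_of('top','stand')[:1]: print(m['box'],m['p'])
X,_=tri([(S,[397.2,176.8]),(T,[432,263.5])])
for z in(.0,.088,.147,.199):
    q=Pd@np.array([X[0],X[1],z,1]); print(z,q[:2]/q[2],proj('top',[X[0],X[1],z]),proj('side',[X[0],X[1],z]))
E
```

```text
(array([ 0.46150686, -0.26777703,  0.14712282]), [np.float64(0.1460929452805036), np.float64(0.8593290218653457), np.float64(4.627476717665568)])
(array([ 0.46019313, -0.26962183,  0.15240443]), [np.float64(1.5408730932776786), np.float64(1.6912083736084538)])
[377.0, 195.4, 410.3, 231.6] 0.56
[413.6, 251.0, 435.9, 282.8] 0.58
0.0 [319.52382184 176.80651808] [421.71910503 265.19993106] [391.76566308 220.46169459]
0.088 [320.67799149 185.20125263] [427.70409478 264.47443761] [394.63154638 195.11270187]
0.147 [321.78838743 193.27760357] [432.17213313 263.93282723] [396.70464068 176.77599831]
0.199 [323.14691592 203.15872126] [436.46162897 263.41285957] [398.6437926  159.62402705]
```

View pics/d_crop.png

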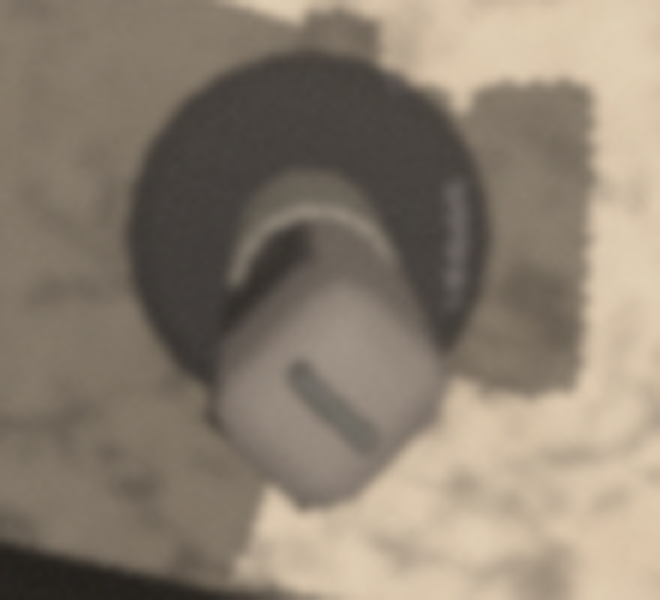

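The dark ribbed face points to the upper left in this crop, so the grip axis (handle y) runs upper-left to lower-right, about 48° clockwise from the jaw. I'll turn the tool by -0.84 about z and centre it over the handle.

```bash
python3 -m crank '0.093 0.005 0 0 0 0 -0.14;0.093 0.005 0 0 0 0 -0.14;0.093 0.005 0 0 0 0 -0.14;0.093 0.005 0 0 0 0 -0.14;0.093 0.005 0 0 0 0 -0.14;0.093 0 -0.001 0 0 0 -0.14;0.093 0 0 0 0 0 0;0.093 0 0 0 0 0 0'
python3 look.py e handle stand
python3 - <<'E'
from h import *
from scipy.spatial.transform import Rotation as R
s=arm.state(); print(s['joints'],s['ee_rot'],s['finger_gap']); print(R.from_rotvec(s['ee_rot']).as_matrix().T)
Pe=np.load('P_e.npy')
for z in (.088,.147,.199):
    q=Pe@np.array([.4618,-.2685,z,1]);print(z,q[:2]/q[2])
E
```

```text
time_s: 11.45
tool_pos: [0.4619, -0.2679, 0.4903]
ee_rot: [-3.021, 0.84, 0.007]
ft_force: [-0.1, 0.6, -0.1]
finger_gap: 1.0
11.5 [ 0.46178441 -0.26800694  0.49026671]
handle [(0.89, [315.5, 222.2]), (0.86, [411.1, 152.4]), (0.75, [256.2, 264.2])]
stand [(0.86, [315.2, 193.2])]
[ 1.06308248  0.38487318 -0.86813753  1.89469174  0.33462191  1.02125912
 -2.06383396] [-3.01949575  0.84329261  0.00741835] 0.9996408977749502
[[ 0.85528085 -0.5181262  -0.00631734]
 [-0.51815716 -0.85527066 -0.00502639]
 [-0.00279873  0.00757235 -0.99996741]]
0.088 [314.91124536 206.87100542]
0.147 [314.9936553  218.43378113]
0.199 [315.09378167 232.4823148 ]
```

View pics/w_e.png

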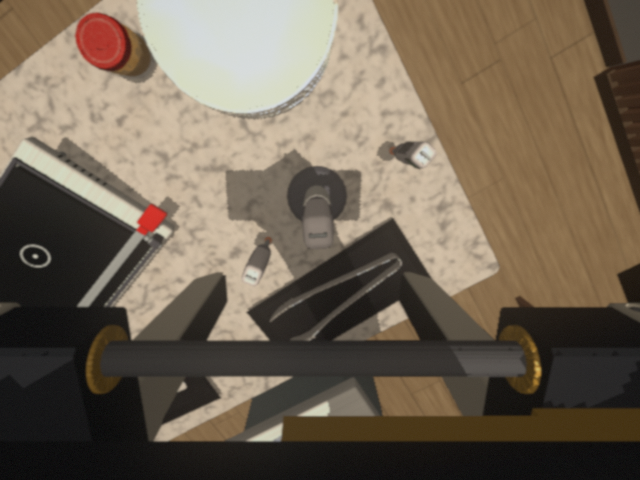

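```bash
python3 - <<'E'
from h import *
im=cv2.imread('pics/w_e.png')[155:265,265:375]; cv2.imwrite('pics/e_crop.png',cv2.resize(im,None,fx=5,fy=5,interpolation=cv2.INTER_CUBIC))
E
```

```text
(no output)
```

View pics/e_crop.png

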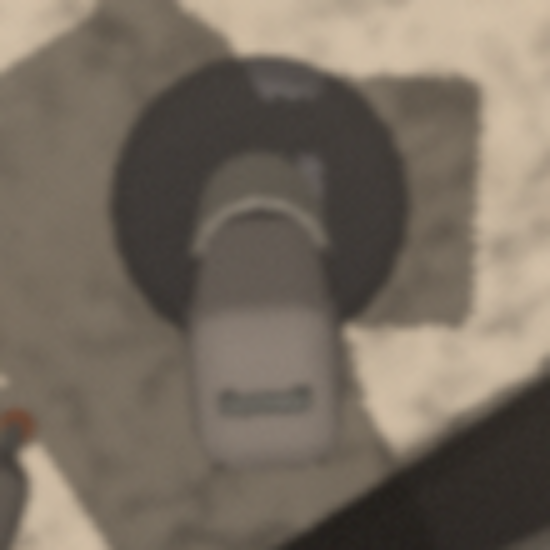

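```bash
python3 - <<'E'
from h import *
S=P('side');T=P('top')
print(tri([(S,[387.6,208.9]),(T,[397.4,273.8]),(np.load('P_e.npy'),[256.2,264.2])]),tri([(S,[415.8,170.6]),(T,[471.5,265.6])]))
m=arm.masks_of('side','stand')[0]
E
```

```text
(array([ 0.44189387, -0.18051288,  0.10943906]), [np.float64(1.7026684271160208), np.float64(1.788555033756141), np.float64(1.7949023774560535)]) (array([ 0.45376836, -0.38109365,  0.10178523]), [np.float64(1.7807443702085084), np.float64(1.7521755641337207)])
```

The look-alikes are clear of the fingers and the gripper body. Descending.

```bash
python3 -m crank '0.093 -0.001 -0.002 -0.04 0 0 0;0.093 0 0 -0.04 0 0 0;0.093 0 0 -0.04 0 0 0;0.093 0 0 -0.03 0 0 0;0.093 0 0 -0.015 0 0 0;0.093 0 0 -0.008 0 0 0;0.093 0 0 0 0 0 0;0.093 0 0 0 0 0 0'
python3 look.py f handle
```

```text
time_s: 12.45
tool_pos: [0.4612, -0.2705, 0.3184]
ee_rot: [-3.019, 0.847, 0.005]
ft_force: [0.2, -0.2, -0.1]
finger_gap: 1.004
12.5 [ 0.4611415  -0.27051173  0.31856257]
handle [(0.69, [317.2, 302.4]), (0.68, [489.8, 166.2])]
```

View pics/w_f.png

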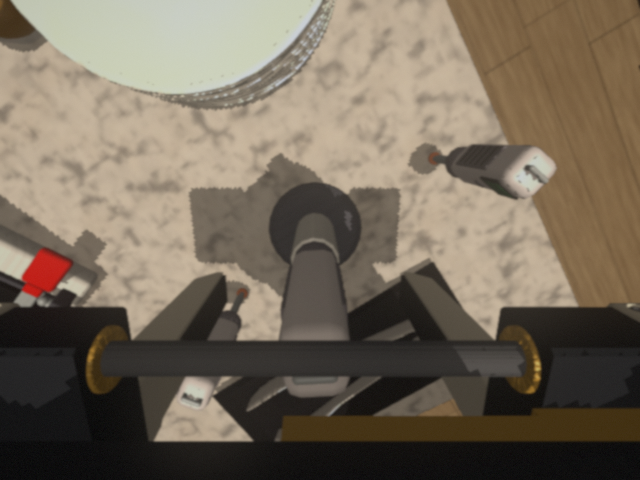

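The handle is centred between the fingers at column 315. Closing.

```bash
python3 -m crank '0 0 0 0 0 0 0;0 0 0 0 0 0 0;0 0 0 0 0 0 0;0 0 0 0 0 0 0;0 0 0 0 0 0 0;0 0 0 0 0 0 0;0 0 0 0 0 0 0;0 0 0 0 0 0 0'; python3 -m crank '0 0 0 0 0 0 0;0 0 0 0 0 0 0;0 0 0 0.005 0 0 0;0 0 0 0.01 0 0 0'
```

```text
time_s: 13.35
tool_pos: [0.4607, -0.2704, 0.3173]
ee_rot: [-3.018, 0.847, 0.007]
ft_force: [-0.0, 0.2, -0.3]
finger_gap: 0.357
time_s: 13.75
tool_pos: [0.4605, -0.2703, 0.3323]
ee_rot: [-3.018, 0.847, 0.009]
ft_force: [0.4, 0.4, -1.5]
finger_gap: 0.311
```

The opening reads 29 mm, which matches the 28.5 mm handle, and the wrist carries 1.5 N. Lifting straight up.

```bash
python3 -m crank '0 0 0 0.02 0 0 0;0 0 0 0.02 0 0 0;0 0 0 0.02 0 0 0;0 0 0 0.02 0 0 0;0 0 0 0.02 0 0 0;0 0 0 0.02 0 0 0;0 0 0 0 0 0 0;0 0 0 0 0 0 0'
python3 - <<'E'
from h import *
im=arm.read_camera('side')[:,:,::-1]; cv2.imwrite('pics/s6.png',cv2.resize(im[60:260,290:490],None,fx=3,fy=3,interpolation=cv2.INTER_CUBIC)); print(arm.state()['joints'])
for t in('foot_face','handle'):
  for c in('side','top'): print(t,c,[(round(d['p'],2),np.round(d['position'],1).tolist()) for d in arm.landmark_of(c,t)])
E
```

```text
time_s: 14.55
tool_pos: [0.4604, -0.2703, 0.4526]
ee_rot: [-3.019, 0.848, 0.006]
ft_force: [0.4, -0.1, -0.8]
finger_gap: 0.308
[ 1.04123677  0.42471718 -0.84562476  1.94487577  0.38183617  0.94633525
 -2.10848929]
foot_face side []
foot_face top []
handle side [(0.7, [387.8, 210.8]), (0.65, [401.8, 130.2]), (0.5, [412.6, 170.8])]
handle top [(0.56, [430.0, 264.8]), (0.5, [302.9, 223.2]), (0.46, [473.5, 265.4])]
```

View pics/s6.png

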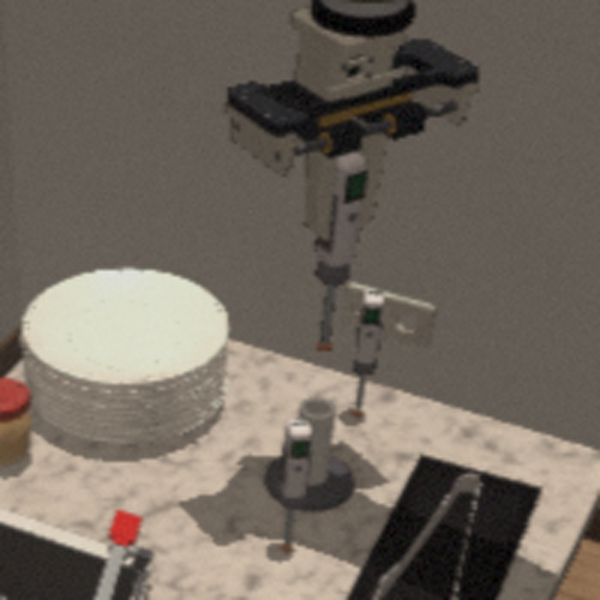

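Held upright, with the foot at about (398,175) in the side view and well clear of the tube. Now I'll carry it to the tile, turning back in yaw and then tilting square to the slope.

```bash
python3 -m crank '0 0.004 0.03 0 0 0 0.07;0 0.004 0.03 0 0 0 0.07;0 0.004 0.03 0 0 0 0.07;0 0.004 0.03 0 0 0 0.07;0 0.004 0.03 0 0 0 0.07;0 0.004 0.03 0 0 0 0.07;0 0.004 0.03 0 0 0 0.07;0 0.004 0.03 0 0 0 0.07'; python3 -m crank '0 0.002 0.02 0 0.019 -0.0625 0;0 0.002 0.02 0 0.019 -0.0625 0;0 0.002 0.02 0 0.019 -0.0625 0;0 0.002 0.016 0 0.0187 -0.063 0;0 0.002 0 -0.01 0 0 0;0 0 0 -0.01 0 0 0;0 0 0 0 0 0 0;0 0 0 0 0 0 0'
python3 look.py g mark foot_face keeper_tab
python3 - <<'E'
from h import *
from scipy.spatial.transform import Rotation as R
s=arm.state(); print(s['joints'],s['tool_pos']);M=R.from_rotvec(s['ee_rot']).as_matrix(); print(M.T)
im=arm.read_camera('side')[:,:,::-1]; cv2.imwrite('pics/s7.png',cv2.resize(im[130:330,220:420],None,fx=3,fy=3,interpolation=cv2.INTER_CUBIC))
f=s['tool_pos']+M[:,2]*.3; print('foot',f,(proj('side',f)-[220,130])*3); q=np.load('P_g.npy')@np.append(f,1); print(q[:2]/q[2])
E
```

```text
time_s: 15.6
tool_pos: [0.4927, -0.0292, 0.4519]
ee_rot: [-3.136, -0.025, 0.011]
ft_force: [0.2, 0.3, -0.8]
finger_gap: 0.307
time_s: 16.4
tool_pos: [0.5028, 0.0448, 0.4315]
ee_rot: [-3.041, -0.019, -0.371]
ft_force: [-0.1, 0.2, -1.1]
finger_gap: 0.306
16.45 [0.50288236 0.04499515 0.43192903]
mark [(0.73, [317.6, 217.9])]
foot_face [(0.44, [310.9, 235.1])]
keeper_tab [(0.76, [458.8, 254.8])]
[ 0.53800921  0.39486156 -0.96250082  2.10604761  0.59141077  0.61506324
 -2.35912171] [0.50285035 0.04525896 0.43242193]
[[ 0.97013136  0.00306841  0.24256077]
 [ 0.02228152 -0.99682013 -0.07650598]
 [ 0.24155471  0.07962548 -0.96711484]]
foot [0.57531676 0.0691466  0.14228748] [212.23643596 331.04887353]
[312.30616778 231.44320713]
```

View pics/s7.png

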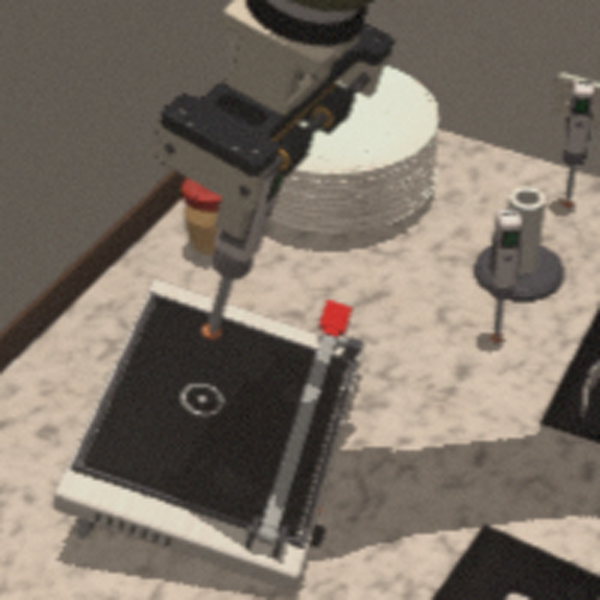

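View pics/w_g.png

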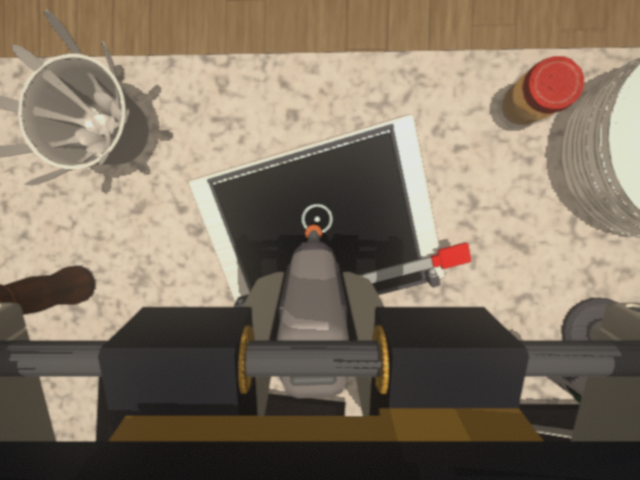

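The prediction (foot = TCP + 0.300 along the tool axis) matches both views. Side crop: predicted (212,331), seen (211,332). Wrist: predicted (312,231), seen (313,231). The dot is at side (287.3,263), wrist (317,218) and top (302,220.5). Next I'll work out the dot and tile plane.

```bash
python3 - <<'E'
from h import *
# precise dot centroids
def dot(im,c,r=5,th=110):
    g=cv2.cvtColor(im,cv2.COLOR_BGR2GRAY).astype(float); x0,y0=int(c[0])-r,int(c[1])-r
    w=g[y0:y0+2*r+1,x0:x0+2*r+1]; w=np.clip(w-np.percentile(w,60),0,None); yy,xx=np.mgrid[0:2*r+1,0:2*r+1]
    return [x0+(w*xx).sum()/w.sum(), y0+(w*yy).sum()/w.sum()]
S=P('side');T=P('top')
side=cv2.imread('pics/side0.png');top=cv2.imread('pics/top0.png')
ds=dot(side,(287,263),3);dt=dot(top,(302,220),3);obs=[(S,ds),(T,dt)]
print(ds,dt)
W=[]
for n,c,r in(('g',(317,218),4),('c',(157,132),5),('b',(272,140),5),('a',(186,12),4)):
    d=dot(cv2.imread(f'pics/w_{n}.png'),c,r); W.append((np.load(f'P_{n}.npy'),d)); print(n,d)
print(tri(obs)); print(tri(obs+W[:1])); print(tri(obs+W)); print(tri(W)); print(tri([obs[0]]+W[:1]))
E
```

```text
[np.float64(286.68950495049506), np.float64(263.06970297029704)] [np.float64(301.78155339805824), np.float64(220.04174757281552)]
g [np.float64(316.7273163706193), np.float64(218.76044167066732)]
c [np.float64(156.87230603448276), np.float64(132.17672413793105)]
b [np.float64(271.76775007888926), np.float64(139.69958977595456)]
a [np.float64(185.91403417918178), np.float64(11.140341791817711)]
(array([0.58875252, 0.0715027 , 0.06613672]), [np.float64(0.41722531315794636), np.float64(0.33087126598125904)])
(array([0.58857656, 0.07130222, 0.06608111]), [np.float64(0.526455433660326), np.float64(0.24036384508092695), np.float64(1.0563608037143075)])
(array([0.58831057, 0.07146176, 0.06652524]), [np.float64(0.5743737050482272), np.float64(0.21134707317063026), np.float64(1.0413920942909918), np.float64(0.9662814283527078), np.float64(0.421425412421772), np.float64(0.286718404268366)])
(array([0.58747846, 0.07036327, 0.0696526 ]), [np.float64(0.18874670628744936), np.float64(0.1547287563482511), np.float64(0.05025371208470643), np.float64(0.11089567312171618)])
(array([0.58907666, 0.07139953, 0.06603181]), [np.float64(0.3253100361472233), np.float64(1.4733596867740357)])
```

Dot ≈ (0.588, 0.071, 0.068). I'll go to 10 mm above it.

```bash
python3 -m crank '0 0.0026 0.0003 -0.016 0 0 0;0 0.0026 0.0003 -0.016 0 0 0;0 0.0026 0.0003 -0.016 0 0 0;0 0.0025 0.0002 -0.0166 0 0 0;0 0 0 0 0 0 0;0 0 0 0 0 0 0'
python3 look.py h
cat > chk.py <<'E'
from h import *
import sys
from scipy.spatial.transform import Rotation as R
n=sys.argv[1]
s=arm.state(); print(s['ft_force']);M=R.from_rotvec(s['ee_rot']).as_matrix(); print(M[:,2], np.arccos(M[:,2]@[.2476,.0752,-.9659]))
im=arm.read_camera('side')[:,:,::-1]; 
f=s['tool_pos']+M[:,2]*.3; print('foot',f,'diff',np.array([.588,.071,.068])-f,'side',(proj('side',f)-[250,190])*6); q=np.load(f'P_{n}.npy')@np.append(f,1); print('wrist',(q[:2]/q[2]-[270,170])*6)
a=cv2.resize(im[190:290,250:330],None,fx=6,fy=6,interpolation=cv2.INTER_CUBIC)[:,:400]; b=cv2.resize(cv2.imread(f'pics/w_{n}.png')[170:270,270:335],None,fx=6,fy=6,interpolation=cv2.INTER_CUBIC)
cv2.imwrite(f'pics/cmp_{n}.png',np.hstack([a,b]))
E
python3 chk.py h
```

```text
time_s: 17.25
tool_pos: [0.5131, 0.0469, 0.368]
ee_rot: [-3.04, -0.021, -0.374]
ft_force: [-0.0, 0.5, -1.8]
finger_gap: 0.312
17.3 [0.51314409 0.04691815 0.36840993]
[-0.14952268  0.12855645 -2.33009251]
[ 0.24220801  0.07998142 -0.96692205] 0.011374159834824987
foot [0.58580649 0.07091257 0.07833331] diff [ 2.19350964e-03  8.74257728e-05 -1.03333109e-02] side [228.00343834 418.0203464 ]
wrist [257.43138397 371.5171006 ]
```

View pics/cmp_h.png

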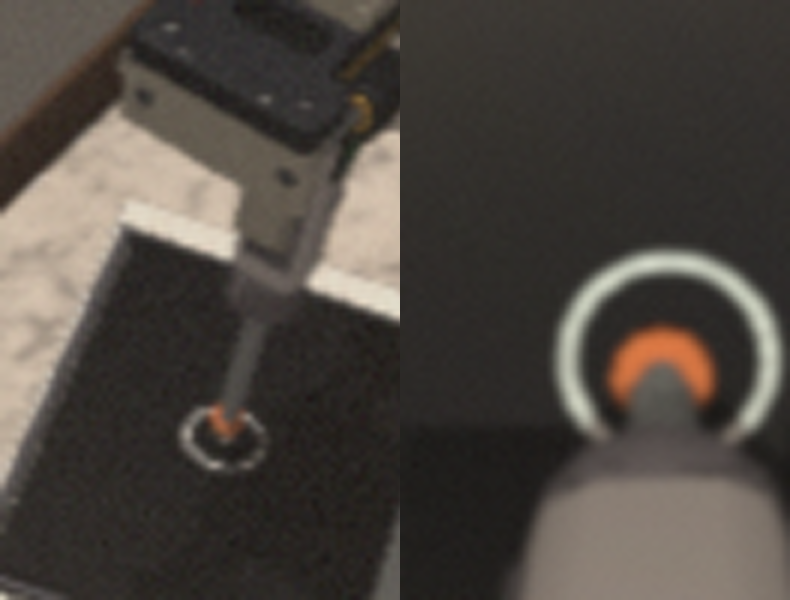

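```bash
python3 - <<'E'
from h import *
Ph=np.load('P_h.npy'); M,t=Ph[:,:3],Ph[:,3]; C=-np.linalg.solve(M,t)
n=np.array([-.2476,-.0752,.9659])
im=cv2.imread('pics/w_h.png'); g=cv2.cvtColor(im,cv2.COLOR_BGR2GRAY)
pts=np.array([[x,y] for y in range(200,246) for x in range(355-60,340) if g[y,x]>140],float); print(len(pts),pts.min(0),pts.max(0))
e=cv2.fitEllipse(pts.astype(np.float32)); print(e)
for uv in (e[0],(314.7,229.7)):
    d=np.linalg.solve(M,[*uv,1])
    for z in(.066,.068,.070):
        p0=np.array([.588,.071,z]); X=C+d*(n@(p0-C))/(n@d); print(np.round(uv,1),z,np.round(X,4))
q=Ph@np.array([.588,.071,.068,1]);print(q[:2]/q[2])
E
```

```text
232 [297. 212.] [332. 240.]
((314.4783935546875, 228.58169555664062), (31.443084716796875, 34.133052825927734), 88.91963958740234)
[314.5 228.6] 0.066 [0.5886 0.0705 0.0661]
[314.5 228.6] 0.068 [0.5886 0.0703 0.0681]
[314.5 228.6] 0.07 [0.5887 0.0702 0.0701]
[314.7 229.7] 0.066 [0.5876 0.0703 0.0658]
[314.7 229.7] 0.068 [0.5876 0.0701 0.0678]
[314.7 229.7] 0.07 [0.5877 0.07   0.0698]
[313.74352015 229.2713791 ]
```

```bash
python3 -m crank '0 0.0008 0 -0.003 0 0 0;0 0.0008 0 -0.003 0 0 0;0 0 0 0 0 0 0;0 0 0 0 0 0 0'
python3 -m crank '0 0.0005 0 -0.002 0 0 0;0 0 0 0 0 0 0;0 0 0 0 0 0 0'
cat > ft.py <<'E'
from h import *
F=[]
for i in range(8): F.append(arm.state()['ft_force']); arm.read_camera('side')
F=np.array(F); s=arm.state(); print(s['time_s'],s['tool_pos'],F.mean(0),F.std(0)/8**.5,'n:',F.mean(0)@[-.2476,-.0752,.9659])
E
python3 ft.py
```

```text
time_s: 17.75
tool_pos: [0.5146, 0.0467, 0.3617]
ee_rot: [-3.04, -0.021, -0.374]
ft_force: [-0.9, -0.5, -1.9]
finger_gap: 0.306
time_s: 18.05
tool_pos: [0.5152, 0.0468, 0.3598]
ee_rot: [-3.04, -0.021, -0.374]
ft_force: [0.3, 0.6, -0.8]
finger_gap: 0.307
18.45 [0.51511225 0.04671854 0.35975675] [ 0.19440391  0.21983308 -0.84938869] [0.15001281 0.23102659 0.14107227] n: -0.8850903881065862
```

Free-hanging baseline is about -0.9 N. I'll come down in 1 to 2 mm steps.

```bash
python3 -m crank '0 0.0003 0 -0.001 0 0 0;0 0 0 0 0 0 0'; python3 ft.py; python3 -m crank '0 0.0002 0 -0.001 0 0 0;0 0 0 0 0 0 0'; python3 ft.py; python3 -m crank '0 0.0003 0 -0.001 0 0 0;0 0 0 0 0 0 0'; python3 ft.py;
```

```text
time_s: 18.65
tool_pos: [0.5154, 0.0468, 0.3587]
ee_rot: [-3.04, -0.021, -0.374]
ft_force: [-0.7, -0.7, 0.8]
finger_gap: 0.306
19.05 [0.51541316 0.04676598 0.35876474] [-0.40821765  0.27257384  0.60760793] [0.10411546 0.15219235 0.11680563] n: 0.6674656336196291
time_s: 19.25
tool_pos: [0.5157, 0.0468, 0.3577]
ee_rot: [-3.04, -0.021, -0.374]
ft_force: [-0.1, 0.9, 1.2]
finger_gap: 0.308
19.65 [0.51563441 0.04678135 0.35778825] [-0.05994041  0.58440552  0.89216312] [0.13632389 0.14360166 0.19029093] n: 0.8326343079289251
time_s: 19.85
tool_pos: [0.5159, 0.0468, 0.3567]
ee_rot: [-3.04, -0.021, -0.374]
ft_force: [-0.6, 1.4, 0.2]
finger_gap: 0.308
20.25 [0.51590666 0.04677757 0.35675131] [-0.33931201  1.31141325  1.39067219] [0.15216347 0.1008888  0.26301291] n: 1.3286456448890007
```

Contact came at TCP z ≈ 0.359, so it is now pressed about 2.4 mm with about 2.2 N. Checking position and squareness.

```bash
python3 look.py i; python3 chk.py i
```

```text
20.3 [0.51592135 0.04675681 0.35676124]
[0.13483181 0.55007782 1.12314297]
[ 0.2417399   0.0798814  -0.96704746] 0.011574300099773638
foot [0.58844332 0.07072123 0.06664701] diff [-0.00044332  0.00027877  0.00135299] side [224.2889889  436.76206327]
wrist [257.91961569 373.72060639]
```

View pics/cmp_i.png

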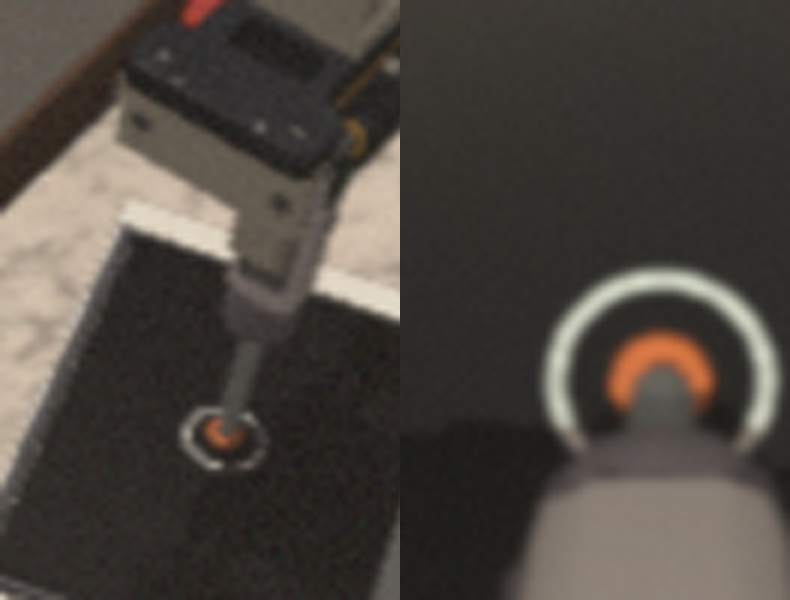

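The foot sits in the middle of the ring: foot (662,380), ring centre (662,378). I'll press about 1.5 mm more to reach mid-range, then hold.

```bash
python3 -m crank '0 0.0004 0 -0.0015 0 0 0;0 0 0 0 0 0 0;0 0 0 0 0 0 0;0 0 0 0 0 0 0;0 0 0 0 0 0 0;0 0 0 0 0 0 0;0 0 0 0 0 0 0;0 0 0 0 0 0 0'; python3 ft.py; python3 -m crank '0 0 0 0 0 0 0;0 0 0 0 0 0 0;0 0 0 0 0 0 0;0 0 0 0 0 0 0;0 0 0 0 0 0 0;0 0 0 0 0 0 0;0 0 0 0 0 0 0;0 0 0 0 0 0 0'; python3 look.py j keeper_tab; python3 chk.py j
```

```text
time_s: 21.15
tool_pos: [0.5163, 0.0467, 0.3552]
ee_rot: [-3.04, -0.021, -0.374]
ft_force: [-0.5, 1.4, 1.6]
finger_gap: 0.305
21.55 [0.51627447 0.0467026  0.35523039] [-0.21784991  1.72600484  1.90401085] [0.18920676 0.12233966 0.11870189] n: 1.76322815628969
time_s: 22.35
tool_pos: [0.5163, 0.0467, 0.3552]
ee_rot: [-3.04, -0.021, -0.374]
ft_force: [0.3, 0.9, 1.0]
finger_gap: 0.307
22.4 [0.51630055 0.04669803 0.3552344 ]
keeper_tab [(0.82, [489.1, 280.9])]
[0.37091539 2.73652869 2.13677449]
[ 0.24158838  0.07971977 -0.96709866] 0.011592935751491966
foot [0.58875631 0.07061681 0.06509096] diff [-0.00075631  0.00038319  0.00290904] side [223.98866196 439.14413442]
wrist [257.81052753 373.90953675]
```

View pics/cmp_j.png

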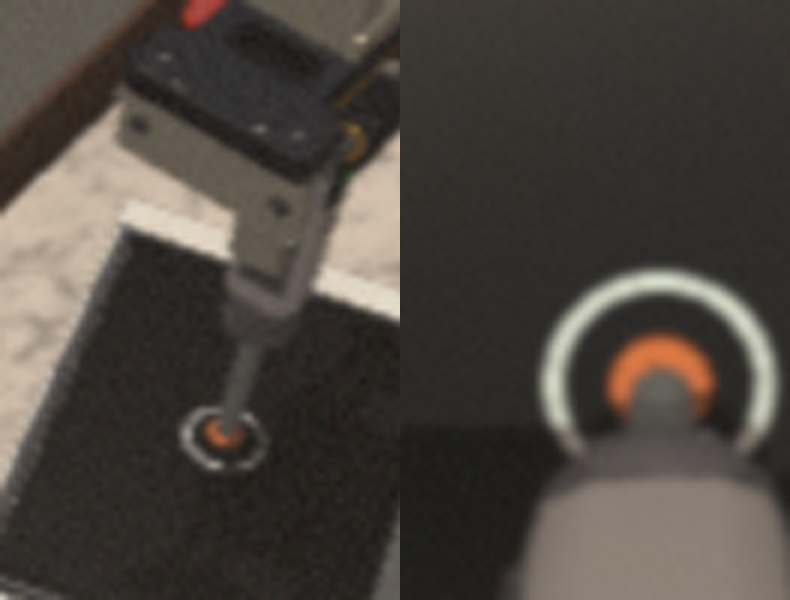

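View pics/w_j.png

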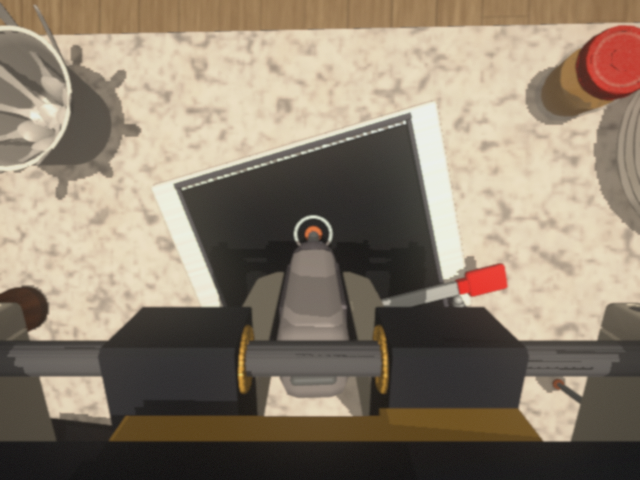

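```bash
python3 -m crank '0 0 0 0 0 0 0;0 0 0 0 0 0 0;0 0 0 0 0 0 0'; python3 -c "
from rig import arm
print(arm.job_done()); print(arm.state()['time_s'])"
```

```text
time_s: 22.8
tool_pos: [0.5163, 0.0467, 0.3552]
ee_rot: [-3.04, -0.021, -0.374]
ft_force: [-0.7, 0.9, 0.9]
finger_gap: 0.308
the job is handed in; nothing more can be done
None
the job is handed in; nothing more can be done
```

I shut the keeper bar, drew the largest thermometer from its stand, and handed in while still gripping it with its copper foot on the dot. The handover gave no verdict, so what follows is my own measurement.

- **Keeper:** the first press hit the stop at about 48 N, harder than I meant. I backed off and pressed again; it was stiff at the same height at 23 N, above the 10 to 13 N the ball needs. The later wrist pictures show the bar lying shut. I measured it at about 0 to 0.02 rad, which is too coarse to prove the 0.012 rad limit on its own.
- **Foot on the dot:** the last wrist picture shows the foot centred in the ring to within about 1 mm. The tool axis is about 0.012 rad off square to the tile, and the thermometer showed no visible lean in the grip.
- **Pressure:** contact came at TCP z ≈ 0.359. The force has since risen by about 2.7 N, which puts the spring roughly 4 mm in.
- **Grip and time:** the fingers are stopped on the handle at about 29 mm, and I handed in at 22.8 s.
- **Unexplained:** there was a small sideways force of about 1 to 2.7 N along y while holding, and I did not find its cause. The ring did not visibly shift in the pictures.

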